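# Load weld test pieces, push the crate up the ramp and aim the lamp

## Task

Put every aluminium weld test piece on the bench into the plywood crate, then push the loaded crate up the ramp, without lifting it, until its rear edge drops behind the lip and it lies flat on the deck. Also set the inspection lamp: its head turned square to the deck, facing back down the ramp, and tipped forward (towards the ramp) 35 degrees from upright. Leave the oil bottle, spray can and hammer alone.

Things in the scene. Friction and masses are not known exactly. Their poses are not given: they have to be found in the camera images.
- stand: fixed steel stand: ramp, lip, deck and lamp in one. Origin on the bench under the ramp's top edge, mid-width; x points up the ramp to deck and lamp, z up. A lip with a flat top 40 mm high runs from x = 0 to 10 mm, 10 mm above the deck behind it. Green side rails at y = +-100 to 108 mm (clear width 200 mm) stand 12 mm above the slope and, along the deck, 55 mm above the bench.
- ramp_foot (a point): middle of the ramp's lower edge, on the bench, (-160, 0, 0) mm in the stand's frame; from here the plain steel slope rises evenly to 40 mm high at x = 0
- deck (a point): middle of the level deck's top surface, (94, 0, 30) mm in the stand's frame. The deck is 30 mm high from x = 10 to 178 mm, closed by an end stop 70 mm high (x = 178 to 190 mm)
- lamp_axis (a point): foot of the lamp's vertical swivel axis, at bench height, (225, 0, 0) mm in the stand's frame
- lamp_bar (a point): middle of the lamp head's handle: a round level bar 10 mm dia, along the head's tilt axis, carried by two prongs (112 mm clear between them; the bar is free all round there), 105 mm from the tilt axis and 31 mm past the edge of the lamp's grey 136 x 66 x 18 mm head
- lamp_swivel (a joint): lamp's turn about its vertical axis, rad, counter-clockwise from above, -1.3 to 1.3; at 0 the head is square to the deck and faces down the ramp (the stand's -x). It stays where it is left (friction 0.25 N m). The tilt axis is 50 mm in front of the swivel axis and 130 mm above the bench.
- lamp_tilt (a joint): lamp head's tilt, rad, -0.4 to 1.1; 0 is upright (handle bar straight above the tilt axis), positive tips its top forward, the way it faces; 35 degrees is 0.611. It stays where it is left (friction 0.35 N m).
- crate: open plywood crate, 150 mm long (x) x 180 mm wide (y) x 45 mm high, walls 8 mm, floor 6 mm, 0.4 kg empty. Origin: centre of its underside; z up; x points roughly towards the ramp at the start, so its rear wall is at x = -75 mm. Starts empty on the bench, a little askew before the ramp's foot.
- stub_a: aluminium weld test piece, a short pipe on a round flange: flange 48 mm dia x 12 mm at the bottom, pipe 30 mm dia from there up, 70 mm tall over all, 0.14 kg. Origin: centre of the flange's underside, z up along the pipe. May be absent.
- stub_b: aluminium weld test piece, a short pipe on a round flange: flange 48 mm dia x 12 mm at the bottom, pipe 30 mm dia from there up, 70 mm tall over all, 0.14 kg. Origin: centre of the flange's underside, z up along the pipe. May be absent.
- stub_c: aluminium weld test piece, a short pipe on a round flange: flange 48 mm dia x 12 mm at the bottom, pipe 30 mm dia from there up, 70 mm tall over all, 0.14 kg. Origin: centre of the flange's underside, z up along the pipe. May be absent.
- tee_a: aluminium weld test piece, an upside-down T: base plate 48 x 48 x 10 mm, with an upright plate 10 mm thick (along its x) and 48 mm wide (along its y) on the base's middle, 70 mm tall over all, 0.14 kg. Origin: centre of the base's underside, z up. May be absent.
- tee_b: aluminium weld test piece, an upside-down T: base plate 48 x 48 x 10 mm, with an upright plate 10 mm thick (along its x) and 48 mm wide (along its y) on the base's middle, 70 mm tall over all, 0.14 kg. Origin: centre of the base's underside, z up. May be absent.
- oil_bottle: green oil bottle, 64 mm dia, 170 mm tall, origin under its centre; leave alone
- spray_can: grey spray can, 56 mm dia, 150 mm tall, origin under its centre; leave alone
- hammer: hammer lying on the bench; leave alone
Things that resemble listed ones, but are neither listed nor needed, are in the scene too. Several things have the shape of the crate; the one meant has the colours described above.

How it is judged:
By the outcome, as a careful person would: the job done as asked, in the order asked, and still so for the second after the job is handed in, with the robot touching nothing.
Of stub_a, stub_b, stub_c, tee_a, tee_b only 3 to 5 are there at a start; the rules pass over those that are not, and their reading is None.
At some moment in a run one of stub_a, stub_b, stub_c, tee_a, tee_b may be knocked a few centimetres aside while the robot is not near it.
Once in a run the grip may slacken for a moment while it holds something.
It also fails if it takes over 210 s, if anything falls off the work surface, if the arm or the gripper's body presses on something with over 40 N, if the wrist force passes 120 N, or if a joint passes its speed limit or range.

## Robot

A 7-joint arm with a two-finger parallel gripper is mounted at the origin on the work surface. World frame = base frame: x ahead of the robot, y to its left, z up, the work surface at z = 0. Lengths are in m, angles in rad, forces in N, time in s.
With the tool pointing down it reaches from about 0.35 to 0.775 m from the base axis. Payload 3.1 kg.
Tool frame: the origin (TCP) lies on the centre line of the jaws, within the pads' length; the fingertips stand 17 mm ahead of it and the grasp point (between the pads) lies 2 mm behind it; z points along the fingers, y is the line along which they close (so a half turn about z gives the same grasp; the last joint's range is limited). The gripper opens to 85 mm and grips with 20 to 120 N. Pads are 22 mm wide; open, the fingers measure 114 mm over their backs; the gripper's body (76 mm by 85 mm) begins 54 mm behind the grasp point. The pads swing forward as they close: fully open they stand 13 mm farther back than shut.
Start: joints at [1.214, 0.311, 0.014, 1.512, -0.004, 1.319, -0.027], TCP at [0.17, -0.523, 0.248] pointing down, gripper open.
Joint ranges: [-2.7, 2.7], [-0.3, 1.91], [-1.27, 1.3], [0.12, 2.57], [-1.44, 4.58], [0.2, 2.03], [-3.05, 3.05]. Speed limits (rad/s): [2.79, 2.79, 3.14, 3.14, 3.14, 3.14, 3.14].

## Interface

Orientations are given as a 3x3 rotation matrix whose columns are the frame's x, y, z axes.
In Python, from bench import * gives the robot as it stands. Calls block until the motion is done:
- move_to(position, orientation): joint-space move of the TCP to a pose.
- move_l(position, rot=None, max_speed=0.15): straight line of the TCP; rot=None keeps the orientation; max_speed is the mean speed in m/s.
- movej(angles): joint-space move.
- gripper_open() and grasp(force=None): open the fingers fully, or close them until they stop; force is the grip in N (None keeps the last).
- sleep(seconds).
- ik(position, orientation): joint angles nearest the present ones, or None.
- get_obs(): the state.
- get_image(name): name is "scene" or "top"; returns the picture (480x640x3 uint8, red, green, blue); there is no depth.
- camera_model(name): a dict with "fx", "fy", "cx", "cy" (pixels), "eye" and "orientation" of the camera in the world. Camera axes: x right, y up, looking along -z (the intrinsics and any distortion apply to the point x, -y, -z); pixel columns grow to the right and rows downward; lengths in m; the calibration is good to about 2 mm. A picture is of the moment at which its call begins. camera_model takes no time and is no camera call.
A pose or a line that the arm cannot do raises IKError and nothing moves.
- job_done(): hands the job in; it is judged then, once.
The state is a dict: "t": time; "q": joint angles; "qvel": joint speeds; "joint_efforts": joint torques, N m; "tool_pos": TCP position; "tool_rot": TCP orientation; "force": force on the tool from outside, world axes, zero at the start; "torque": the same for the moment, N m; "opening": opening from 0.0 (shut) to 1.0 (fully open); "grip_force": force on a finger pad.
Only numpy, scipy, OpenCV 4.12 (cv2) and the standard library are available. Lean on these libraries where they do the work, as an engineer would, in place of code of your own. Each camera call takes 0.05 s, during which the arm holds its last target. There are 200 camera calls.

## Working session

There is one attempt and no reset: what is moved stays moved. The work goes in short steps, each a Python script; the robot and the scene stay as the last script left them, time stands still between calls to the robot, and variables do not carry over. Pictures are saved under pics/ and viewed, at most 14 in all, crops included, and the job is handed in when it is done.

```bash
ls; mkdir -p pics
python3 - <<'E'
from bench import *
import cv2,numpy as np
for n in("scene","top"):
    im=get_image(n); cv2.imwrite(f"pics/{n}0.png",im[:,:,::-1]); print(n,camera_model(n))
o=get_obs(); print(o)
E
```

```text
pics
scene {'fx': 477.0141166878024, 'fy': 477.0141166878024, 'cx': 323.25703821461036, 'cy': 239.38622428270946, 'eye': array([ 1.05352552, -0.33567842,  1.06582331]), 'orientation': array([[ 0.4051254 , -0.75838705,  0.51060992],
       [ 0.91418405,  0.3287746 , -0.23701221],
       [ 0.01187142,  0.56281111,  0.82650029]])}
top {'fx': 591.7957799670553, 'fy': 591.7957799670553, 'cx': 325.0453625329911, 'cy': 246.23033403509748, 'eye': array([ 0.41030944, -0.0841708 ,  1.9258273 ]), 'orientation': array([[-0.01674864,  0.9987518 , -0.04705657],
       [-0.99985477, -0.01658179,  0.00393399],
       [ 0.00314879,  0.04711563,  0.99888448]])}
{'t': 0.1, 'q': array([ 1.21428988,  0.31165641,  0.01395438,  1.512886  , -0.00437602,
        1.31923558, -0.02717947]), 'qvel': array([ 1.30966356e-03, -2.08672725e-03, -1.81723030e-03, -4.90014042e-03,
        4.42065036e-05,  9.36796088e-06, -1.50190255e-03]), 'joint_efforts': array([ 1.08210839e-03, -3.80856943e+01,  1.46615580e-01, -2.31241286e+01,
        1.21198976e-02,  8.12180748e-03, -2.59305887e-05]), 'tool_pos': array([ 0.17013008, -0.52236812,  0.24732804]), 'tool_rot': array([[ 9.50812977e-01,  3.09764590e-01, -7.63201402e-04],
       [ 3.09765514e-01, -9.50810846e-01,  2.01529796e-03],
       [-1.01392224e-04, -2.15258493e-03, -9.99997678e-01]]), 'force': array([-0.53184592, -0.84840435,  0.63836314]), 'torque': array([-0.01102991, -0.03808552, -0.01908027]), 'grip_force': 0.0, 'opening': 0.9972462170036449}
```

View pics/scene0.png

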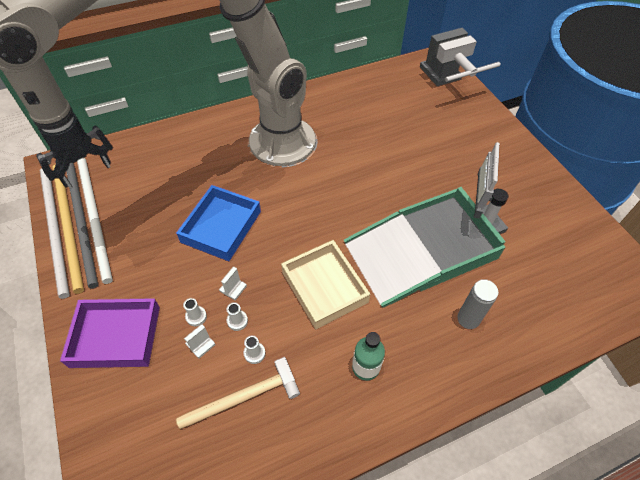

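View pics/top0.png

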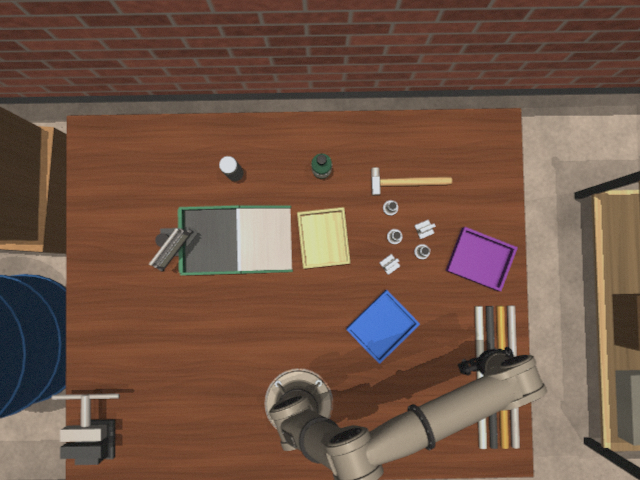

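Five pieces are on the bench. In the top view the stubs are near (391,208), (395,236) and (422,252), and the tees near (425,229) and (390,264). The crate is at (324,238), the stand runs from 180 to 292, and the lamp is turned at (172,248). I'll look closer.

```bash
cat > h.py <<'E'
from bench import *
import cv2,numpy as np
def ray(n,u,v):
    m=camera_model(n); d=m["orientation"]@np.array([(u-m["cx"])/m["fx"],-(v-m["cy"])/m["fy"],-1.])
    return m["eye"],d/np.linalg.norm(d)
def onz(n,u,v,z):
    e,d=ray(n,u,v); return e+d*(z-e[2])/d[2]
def tri(p,q):  # top px, scene px
    (a,d),(b,e)=ray("top",*p),ray("scene",*q)
    s=np.linalg.lstsq(np.c_[d,-e],b-a,rcond=None)[0]
    P,Q=a+d*s[0],b+e*s[1]; return (P+Q)/2,np.linalg.norm(P-Q)
def proj(n,P):
    m=camera_model(n); c=m["orientation"].T@(np.asarray(P)-m["eye"]); return m["cx"]-m["fx"]*c[0]/c[2], m["cy"]+m["fy"]*c[1]/c[2]
E
python3 - <<'E'
import cv2
a=cv2.imread("pics/top0.png");b=cv2.imread("pics/scene0.png")
cv2.imwrite("pics/c1.png",cv2.resize(a[190:290,365:445],None,fx=6,fy=6,interpolation=2))
cv2.imwrite("pics/c2.png",cv2.resize(b[260:370,170:280],None,fx=5.4,fy=5.4,interpolation=2))
cv2.imwrite("pics/c3.png",cv2.resize(a[195:285,140:360],None,fx=3.6,fy=3.6,interpolation=2))
cv2.imwrite("pics/c4.png",cv2.resize(b[130:310,340:520],None,fx=3.3,fy=3.3,interpolation=2))
E
```

```text
(no output)
```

View pics/c1.png

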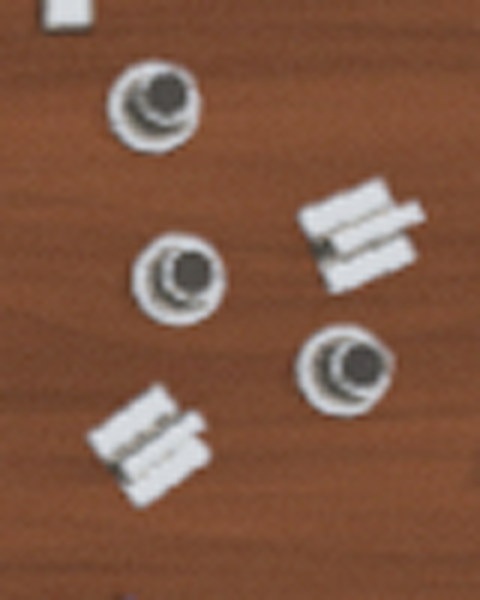

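View pics/c2.png

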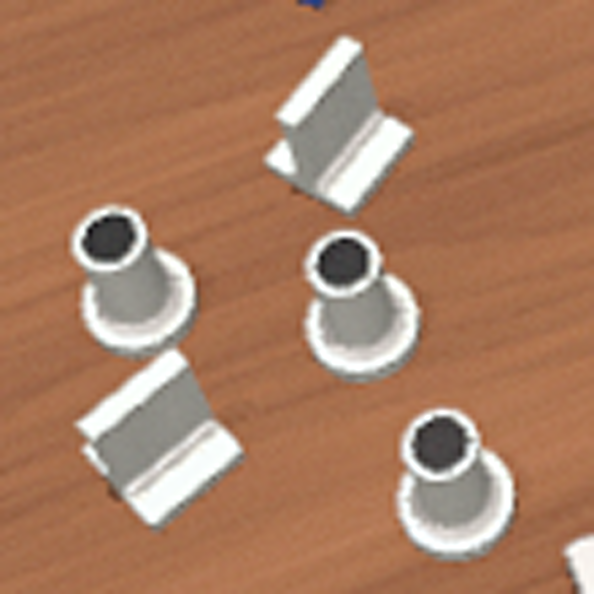

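View pics/c3.png

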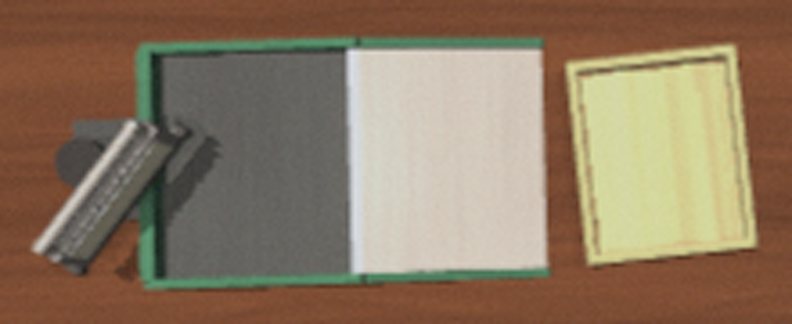

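View pics/c4.png

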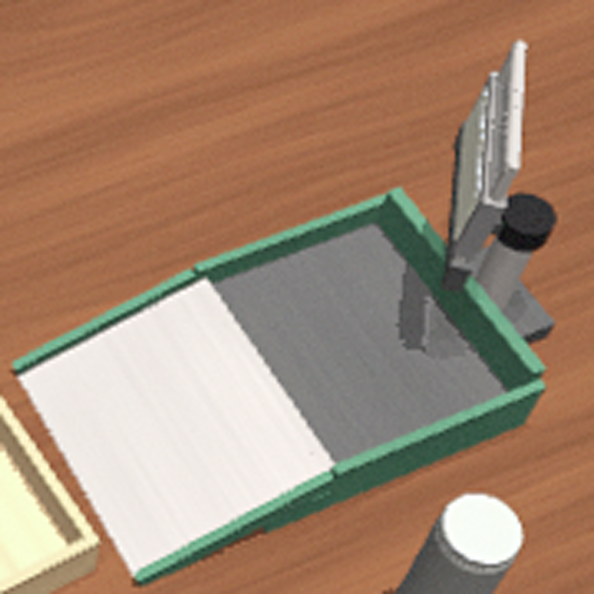

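The crops show the stubs and tees upright. Hole centres in the top crop are (168,97), (193,271) and (362,363). The tee top edges, crate rim and stand corners are clear too. Next I'll convert these to positions and check them against the given sizes.

```bash
cat >> h.py <<'E'
def uc(c,x0,y0,f): return (x0+(c[0]+.5)/f-.5, y0+(c[1]+.5)/f-.5)
E
python3 - <<'E'
from h import *
np.set_printoptions(precision=4,suppress=True)
T=lambda c:uc(c,365,190,6); S=lambda c:uc(c,170,260,5.4); U=lambda c:uc(c,140,195,3.6); V=lambda c:uc(c,340,130,3.3)
for n,a,f,b in [("s1",(168,97),(154,106),(442,443)),("s2",(193,271),(179,280),(345,262)),("s3",(362,363),(343,370),(110,238))]:
    print(n,*tri(T(a),S(b)),onz("top",*T(a),.07),onz("top",*T(f),.012),onz("scene",*S(b),.07))
for n,a,b in [("t1",((333,243),(424,212)),((82,427),(180,355))),("t2",((128,468),(207,420)),((282,115),(352,42)))]:
    P=[onz("top",*T(x),.07) for x in a];Q=[onz("scene",*S(x),.07) for x in b]
    for X in(P,Q): d=X[1]-X[0]; print(n,(X[0]+X[1])/2,np.linalg.norm(d),np.degrees(np.arctan2(d[1],d[0])))
print("bar",[tri(U(a),V(b)) for a,b in [((38,250),(516,165)),((133,127),(520,45)),((86,188),(517,105))]])
C=[onz("top",*U(x),.045) for x in [(567,62),(735,45),(757,247),(590,265)]]
print("crate",sum(C)/4,[np.linalg.norm(C[i]-C[i-1]) for i in range(4)],[np.degrees(np.arctan2(*(p-q)[[1,0]])) for p,q in[(C[0],C[1]),(C[3],C[2]),(C[0],C[3]),(C[1],C[2])]])
print("foot",[onz("top",*U(x),0.) for x in [(543,46),(549,272)]],[onz("scene",*V(x),0.) for x in [(20,373),(135,575)]])
print("lip",[onz("top",*U(x),.04) for x in [(350,50),(362,272)]],[onz("scene",*V(x),.04) for x in [(205,280),(332,465)]])
print("end",[onz("top",*U(x),.07) for x in [(139,45),(146,288)]])
print("lampcap",onz("top",*U((80,160)),.1))
E
```

```text
s1 [ 0.6225 -0.306   0.0665] 0.0016417113172504027 [ 0.6219 -0.3064  0.07  ] [ 0.6237 -0.3056  0.012 ] [ 0.6243 -0.3053  0.07  ]
s2 [ 0.5303 -0.317   0.0694] 0.0011590799401250936 [ 0.5301 -0.3175  0.07  ] [ 0.5291 -0.3171  0.012 ] [ 0.5308 -0.3164  0.07  ]
s3 [ 0.4804 -0.4047  0.0708] 9.557766847583358e-05 [ 0.4804 -0.4048  0.07  ] [ 0.479  -0.4045  0.012 ] [ 0.48   -0.4047  0.07  ]
t1 [ 0.5514 -0.4153  0.07  ] 0.05057301464652243 -72.14785871108514
t1 [ 0.5515 -0.4148  0.07  ] 0.04762104498498237 108.08965175869699
t2 [ 0.4398 -0.3021  0.07  ] 0.0484439659067612 -59.7735291382403
t2 [ 0.4398 -0.2999  0.07  ] 0.046191167963155214 120.55647567565889
bar [(array([0.4529, 0.4558, 0.0848]), np.float64(0.007629462327741806)), (array([0.5347, 0.3044, 0.3528]), np.float64(0.0007187729910961556)), (array([0.4969, 0.3725, 0.2331]), np.float64(0.0031625397358477575))]
crate [ 0.5266 -0.0874  0.045 ] [np.float64(0.18094975600939212), np.float64(0.1496759921839731), np.float64(0.18008243430362067), np.float64(0.148226099926342)] [np.float64(94.86157981203556), np.float64(95.1918144832603), np.float64(5.604718115594925), np.float64(5.146190381402445)]
foot [array([0.6298, 0.0191, 0.    ]), array([0.4248, 0.0165, 0.    ])] [array([0.4289, 0.0211, 0.    ]), array([0.6285, 0.0219, 0.    ])]
lip [array([0.6245, 0.1884, 0.04  ]), array([0.4273, 0.1797, 0.04  ])] [array([0.4298, 0.1863, 0.04  ]), array([0.6223, 0.1886, 0.04  ])]
end [array([0.6285, 0.3683, 0.07  ]), array([0.4163, 0.3633, 0.07  ])]
lampcap [0.5268 0.4121 0.1   ]
```

```bash
cat >> h.py <<'E'
np.set_printoptions(precision=4,suppress=True)
CR=np.array([.5266,-.0874]); CY=np.radians(95.2)   # crate centre, yaw
def down(yaw):
    c,s=np.cos(yaw),np.sin(yaw); R=np.array([[-s,c,0],[c,s,0],[0,0,-1.]])
    R2=R*[-1,-1,1]
    return R,R2
def best(p,yaw):
    c=[(abs(q[6]),R) for R in down(yaw) if (q:=ik(p,R)) is not None]
    return min(c,key=lambda t:t[0])[1]
def blobs(im=None):
    im=get_image("top") if im is None else im
    h=cv2.cvtColor(im,cv2.COLOR_RGB2HSV); m=((h[...,1]<90)).astype(np.uint8)
    m[:195]=0;m[300:]=0;m[:,:362]=0;m[:,462:]=0
    n,_,st,ce=cv2.connectedComponentsWithStats(m); out=[]
    for i in range(1,n):
        if st[i,4]>90: out.append((onz("top",*ce[i],.02)[:2],int(st[i,4])))
    return out
def pick(p,yaw,h=.062):
    R=best([*p,h],yaw); move_to([*p,.17],R); move_l([*p,h],max_speed=.12); grasp(50); move_l([*p,.17],max_speed=.2)
    o=get_obs(); print("picked t%.1f open %.3f grip %.1f"%(o["t"],o["opening"],o["grip_force"])); return o["opening"]>.05
def slot(x,y):
    c,s=np.cos(CY),np.sin(CY); return CR+[c*x-s*y,s*x+c*y]
def place(x,y,h=.062):
    p=slot(x,y); z=h+.008; R=best([*p,z],CY)
    move_to([*p,.19],R); print("open",get_obs()["opening"]); move_l([*p,z],max_speed=.1)
    print("f",get_obs()["force"]); gripper_open(); move_l([*p,.2],max_speed=.2); print("t",get_obs()["t"])
def near(p):
    b=blobs(); d=[np.linalg.norm(x[0]-p) for x in b]; print(b); return b[int(np.argmin(d))][0]
E
python3 - <<'E'
from h import *
print(blobs(cv2.imread("pics/top0.png")[:,:,::-1].copy()))
R=best([.6228,-.3058,.062],CY)
if pick((.6228,-.3056),CY): place(.04,0)
print(blobs())
for n in("scene","top"): cv2.imwrite(f"pics/{n}1.png",get_image(n)[:,:,::-1])
E
```

```text
[(array([ 0.6225, -0.3046]), 204), (array([ 0.5516, -0.414 ]), 274), (array([ 0.5291, -0.3158]), 202), (array([ 0.4788, -0.4032]), 207), (array([ 0.4399, -0.2986]), 267)]
picked t4.2 open 0.332 grip 49.4
open 0.33614657273085774
f [ 0.2617 -0.4449 -2.1737]
t 9.0667
[(array([ 0.5516, -0.414 ]), 274), (array([ 0.529 , -0.3158]), 201), (array([ 0.4788, -0.4032]), 207), (array([ 0.44  , -0.2988]), 267)]
```

View pics/scene1.png

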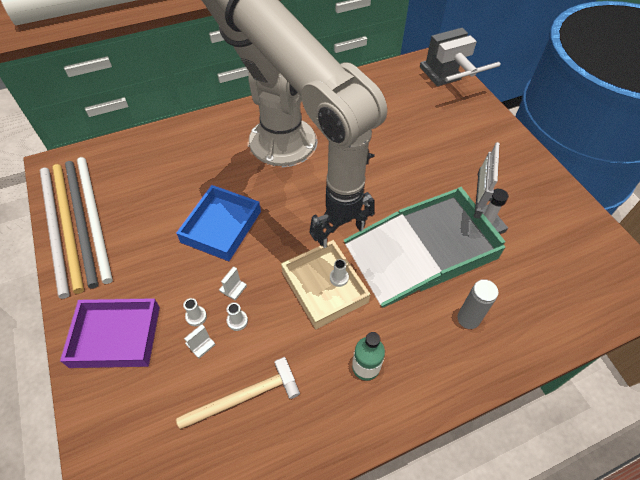

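The first stub stands upright at the front middle of the crate, near (340,270), and the crate hasn't moved. Tees next.

Run:
```python
from h import *
for p0,yaw,y in [((.5516,-.415),18,-.053),((.4398,-.301),30.3,.053)]:
    p=near(p0)
    if np.linalg.norm(p-p0)>.006: print("moved",p); break
    if not pick(p0,np.radians(yaw)): break
    place(.04,y)
print(blobs())
for n in("scene","top"): cv2.imwrite(f"pics/{n}2.png",get_image(n)[:,:,::-1])
```

```text
[(array([ 0.5516, -0.414 ]), 274), (array([ 0.529 , -0.3158]), 201), (array([ 0.4788, -0.4033]), 206), (array([ 0.44  , -0.2987]), 268)]
picked t13.1 open 0.107 grip 49.8
open 0.10432745362663728
f [ 0.6747  0.0217 -0.9941]
t 17.3333
[(array([ 0.5291, -0.3158]), 200), (array([ 0.4788, -0.4033]), 206), (array([ 0.4399, -0.2986]), 267)]
picked t20.9 open 0.109 grip 49.5
open 0.10231622180798908
f [ 0.8999 -0.0447 -0.3502]
t 24.7917
[(array([ 0.5291, -0.3158]), 200), (array([ 0.4788, -0.4032]), 207)]
```

Run:
```python
from h import *
for p0,y in [((.530,-.317),-.054),((.480,-.4045),.054)]:
    p=near(p0)
    if np.linalg.norm(p-p0)>.006: print("moved",p); p0=p+[.001,-.001]
    if not pick(p0,CY): break
    place(-.04,y)
print(blobs())
for n in("scene","top"): cv2.imwrite(f"pics/{n}3.png",get_image(n)[:,:,::-1])
b=cv2.imread("pics/scene3.png"); cv2.imwrite("pics/c5.png",cv2.resize(b[150:350,180:400],None,fx=2.8,fy=2.8,interpolation=2))
```

```text
[(array([ 0.5291, -0.3158]), 200), (array([ 0.4788, -0.4032]), 207)]
picked t29.1 open 0.329 grip 49.4
open 0.33464780986173576
f [-0.0514  0.8486 -2.0444]
t 32.6167
[(array([ 0.4788, -0.4032]), 207)]
picked t36.1 open 0.336 grip 49.4
open 0.33513603140099424
f [ 0.0517  0.2799 -0.9953]
t 39.9167
[]
```

View pics/c5.png

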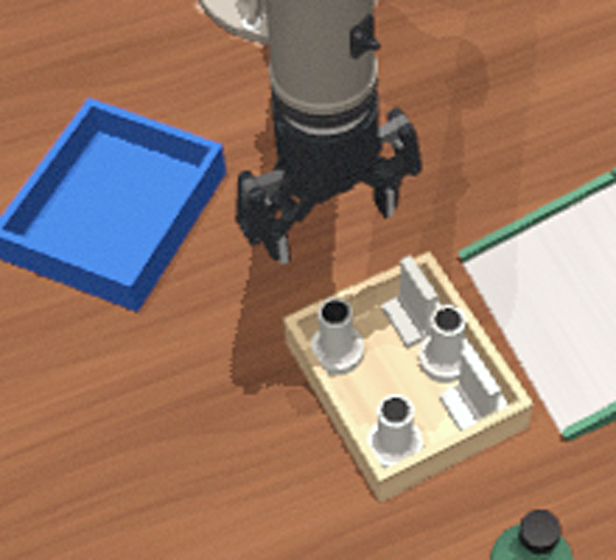

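All five pieces are upright in the crate, three in front and two at the rear. The open fingertips show at crop (283,252) and (392,210), and I'll use these to settle the open-tip offset before pushing.

Run:
```python
from h import *
o=get_obs(); p=o["tool_pos"]; print(p)
print("seen",[uc(c,180,150,2.8) for c in [(283,255),(392,212)]])
y=o["tool_rot"][:,1]
for s in (.017,.004):
    print(s,[proj("scene",p+[0,0,-s]+k*y*.0475) for k in(1,-1)])
a=np.radians(15); yw=np.radians(0.9)
for z,yy in [(.035,-.21),(.035,-.1),(.08,.18)]:
  for sg in(1,-1):
    Z=np.array([-np.sin(yw)*np.sin(a),np.cos(yw)*np.sin(a),-np.cos(a)]); Y=sg*np.array([np.cos(yw),np.sin(yw),0]); R=np.c_[np.cross(Y,Z),Y,Z]
    print(sg,ik([.527,yy,z],R))
```

```text
[ 0.4754 -0.1317  0.1985]
seen [(280.75, 240.75), (319.67857142857144, 225.39285714285717)]
0.017 [(np.float64(278.40064250218114), np.float64(244.34976813675004)), (np.float64(315.9038740686482), np.float64(227.71352395688092))]
0.004 [(np.float64(278.0118573793334), np.float64(241.07760918188728)), (np.float64(315.89887044322217), np.float64(224.35672248817588))]
1 [ 0.2156  0.6612  0.4017  1.621  -0.5203  1.1109  0.857 ]
-1 [-0.143   0.8736  1.0244  1.6354 -0.932   1.3547 -1.9809]
1 [ 0.0366  0.5821  0.3838  1.7576 -0.5375  1.0125  0.7179]
-1 [-0.3438  0.7736  0.9841  1.7717 -0.9111  1.24   -2.1257]
1 [-0.5321  0.4802  0.441   1.7979 -0.5736  0.9532  0.2267]
-1 [-0.8847  0.6356  0.9742  1.8103 -0.8819  1.1351 -2.667 ]
```

```bash
cat >> h.py <<'E'
YW=np.radians(0.9); OS=np.array([.5258,.1805])   # stand yaw-90, origin
def lean(a,sg=1,yw=YW):
    Z=np.array([-np.sin(yw)*np.sin(a),np.cos(yw)*np.sin(a),-np.cos(a)]); Y=sg*np.array([np.cos(yw),np.sin(yw),0]); return np.c_[np.cross(Y,Z),Y,Z]
def st(x,y=0.): return OS+[-np.sin(YW)*x-np.cos(YW)*y*-1*-1, np.cos(YW)*x-np.sin(YW)*y]
OFF=.012
def pt(r,tip): return [*st(r-OFF),tip+.004]
E
python3 - <<'E'
from h import *
R=lean(np.radians(20))
move_to([*st(-.40),.2],R); move_l([*st(-.40),.029],max_speed=.12)
for r,t in [(-.335,.025),(-.30,.025),(-.23,.025),(-.16,.025)]:
    move_l(pt(r,t),max_speed=.06); o=get_obs(); print(r,o["tool_pos"],o["force"],o["t"])
for n in("scene","top"): cv2.imwrite(f"pics/{n}4.png",get_image(n)[:,:,::-1])
a=cv2.imread("pics/top4.png")[190:290,160:360];b=cv2.imread("pics/scene4.png")[150:330,260:520]
cv2.imwrite("pics/c6.png",np.vstack([cv2.resize(a,(560,280)),cv2.resize(b,(560,388))][:2])[:600])
E
```

```text
-0.335 [ 0.5309 -0.1671  0.029 ] [-1.0612 -4.0835  1.2464] 44.2667
-0.3 [ 0.5316 -0.1323  0.0291] [ 1.0108 -4.6867 -0.4438] 45.0
-0.23 [ 0.5297 -0.0625  0.0287] [ 0.4847 -4.9087 -0.9342] 46.3167
-0.16 [0.5288 0.0044 0.0292] [ -1.3509 -10.7914   2.2419] 47.6333
```

View pics/c6.png

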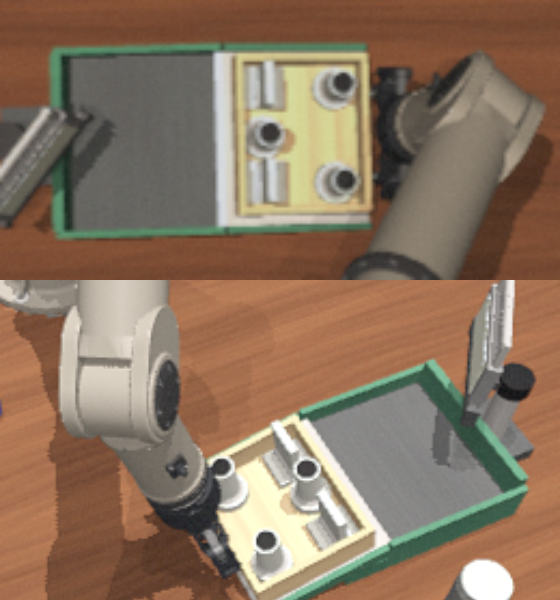

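The crate is going squarely up the ramp between the rails, a little towards the far rail, with the pieces standing. I'll carry on over the lip.

Run:
```python
from h import *
for r,t in [(-.12,.036),(-.085,.053),(-.06,.058),(-.03,.058),(-.005,.058)]:
    move_l(pt(r,t),max_speed=.05); o=get_obs(); print(r,o["tool_pos"],o["force"],o["t"])
    if abs(o["force"]).max()>35: break
for n in("scene","top"): cv2.imwrite(f"pics/{n}5.png",get_image(n)[:,:,::-1])
a=cv2.imread("pics/top5.png")[190:290,140:340];b=cv2.imread("pics/scene5.png")[130:310,300:560]
cv2.imwrite("pics/c7.png",np.vstack([cv2.resize(a,(560,280)),cv2.resize(b,(560,388))][:2])[:600])
```

```text
-0.12 [0.5281 0.0469 0.0399] [ 0.286  -6.5037  0.0417] 48.7167
-0.085 [0.5275 0.0822 0.0573] [ 0.4236 -5.9266  1.5499] 49.6417
-0.06 [0.5268 0.1099 0.0624] [ 0.2455 -1.5598  1.3197] 50.3
-0.03 [0.5262 0.1401 0.0624] [-0.2217  0.4049 -0.0005] 51.05
-0.005 [0.5258 0.1644 0.0622] [-0.4534 -1.0226  0.5508] 51.7
```

View pics/c7.png

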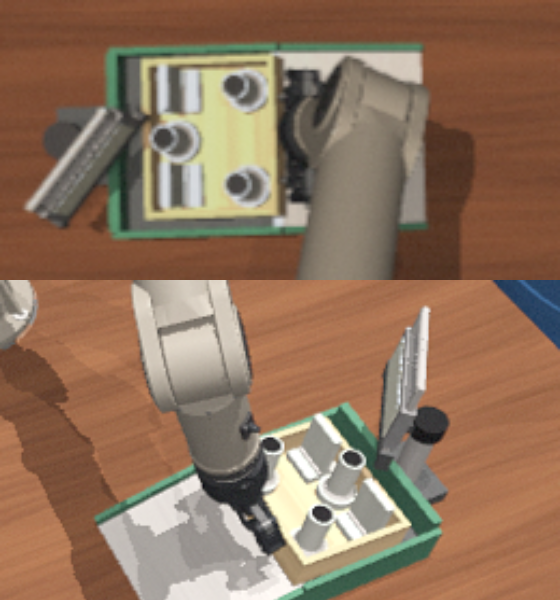

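The crate has tipped over the lip and its front is on the deck. Now the last stretch.

Run:
```python
from h import *
for r in (.006,.012,.016,.019):
    move_l(pt(r,.056),max_speed=.03); o=get_obs(); print(r,o["tool_pos"],o["force"],o["t"])
    if abs(o["force"][1])>25: break
R=lean(np.radians(20))
move_l(pt(-.02,.07),max_speed=.1); move_l([*st(-.08),.2],max_speed=.2); move_l([.45,-.1,.25],max_speed=.3)
for n in("scene","top"): cv2.imwrite(f"pics/{n}6.png",get_image(n)[:,:,::-1])
print(get_obs()["t"])
a=cv2.imread("pics/top6.png")[190:290,140:340];b=cv2.imread("pics/scene6.png")[130:310,340:540]
cv2.imwrite("pics/c8.png",np.hstack([cv2.resize(a,None,fx=2.2,fy=2.2,interpolation=2),cv2.resize(b,None,fx=1.7,fy=1.7,interpolation=2)[:220]]))
cv2.imwrite("pics/c8.png",np.vstack([cv2.resize(a,(560,280),interpolation=2),cv2.resize(b[40:150],(560,308),interpolation=2)]))
```

```text
0.006 [0.5274 0.1726 0.0608] [-0.6089 -5.2415  3.2874] 52.325
0.012 [0.5265 0.1797 0.0601] [ 1.3352 -3.7711  1.0253] 52.675
0.016 [0.5264 0.1835 0.0601] [ 0.6994 -4.829   1.4451] 52.9583
0.019 [0.5264 0.1865 0.0601] [ 0.0847 -5.3147  2.048 ] 53.2083
55.5833
```

View pics/c8.png

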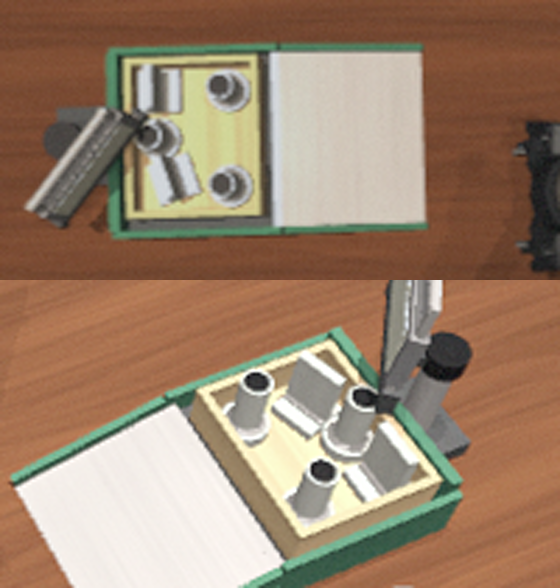

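The crate lies flat behind the lip with a dark gap at its rear, and all five pieces are upright inside. One tee has turned slightly. Next I'll refine the stand axis and lamp pose numerically.

Run:
```python
from h import *
im=cv2.imread("pics/top6.png"); h=cv2.cvtColor(im,cv2.COLOR_BGR2HSV)
g=((h[...,0]>60)&(h[...,0]<90)&(h[...,1]>80)).astype(np.uint8); g[:195]=0; g[285:]=0; g[:,:170]=0; g[:,300:]=0
def edge(cols,z):
    A=[];B=[]
    for c in cols:
        r=np.where(g[:,c])[0]; A.append(onz("top",c,r.min()-.5,z)[:2]); B.append(onz("top",c,r.max()+.5,z)[:2])
    return np.array(A),np.array(B)
A,B=edge(range(186,236),.055)
for X in(A,B): k=np.polyfit(X[:,1],X[:,0],1); print("rail yaw off",np.degrees(np.arctan(-k[0])),"x at y=.28",np.polyval(k,.28))
cs=[c for c in range(170,200)]; rr=[r for r in range(212,228)]
E=np.array([onz("top",np.where(g[r])[0].min()-.5,r,.07)[:2] for r in rr]); print("end",E[:, 1].mean(),E[:,0].mean(),np.degrees(np.arctan(np.polyfit(E[:,0],E[:,1],1)[0])))
U=lambda c:uc(c,140,195,3.6); V=lambda c:uc(c,340,130,3.3)
for a,b in [((38,250),(520,45)),((133,127),(516,165)),((86,188),(517,105))]: print(tri(U(a),V(b)))
# bright bar in the present pictures
for n,(r0,r1,c0,c1) in {"top":(220,280,145,190),"scene":(135,200,480,505)}.items():
    i=cv2.imread(f"pics/{n}6.png"); hh=cv2.cvtColor(i,cv2.COLOR_BGR2HSV); m=np.zeros(i.shape[:2],np.uint8)
    m[r0:r1,c0:c1]=((hh[...,2]>165)&(hh[...,1]<45))[r0:r1,c0:c1]
    k,l,s,ce=cv2.connectedComponentsWithStats(m)
    for j in range(1,k):
        if s[j,4]>25: print(n,s[j],ce[j],cv2.minAreaRect(np.argwhere(l==j)[:,::-1].astype(np.float32)))
```

```text
rail yaw off 0.6483898911787201 x at y=.28 0.6314352135650989
rail yaw off 0.6411155625283317 x at y=.28 0.4175693777450635
end 0.3681332253771578 0.5895082388078717 1.7255602104172685
(array([0.448 , 0.4101, 0.2342]), np.float64(0.0024055169806417535))
(array([0.5453, 0.3352, 0.2352]), np.float64(0.005016072031957591))
(array([0.4969, 0.3725, 0.2331]), np.float64(0.0031625397358477575))
top [150 229  28  36  98] [162.8163 246.8776] ((163.1800079345703, 246.25999450683594), (2.1999998092651367, 44.20000076293945), 36.869895935058594)
scene [493 142   7  40 163] [495.8896 162.1534] ((495.5861511230469, 161.44921875), (4.881361961364746, 38.99542236328125), 3.1798300743103027)
scene [487 152   6  41  56] [488.4643 174.3036] ((489.5, 172.0), (40.0, 5.0), 90.0)
```

```bash
cat >> h.py <<'E'
AX=np.array([.5230,.4035]); F0=np.radians(-89.35)
def lamp(sw,ti,le,sg):
    f=np.array([np.cos(F0+sw),np.sin(F0+sw),0]); z=np.array([0,0,1.])
    b=np.r_[AX,0.13]+f*(.05+.105*np.sin(ti))+z*.105*np.cos(ti)
    Z=-f*np.sin(le)-z*np.cos(le); Y=sg*(f*np.cos(le)-z*np.sin(le))
    return b+.002*Z, np.c_[np.cross(Y,Z),Y,Z]
E
python3 - <<'E'
from h import *
D=np.radians
for sg in(1,-1):
  for a in [(-38.3,-5.1,0),(0,-5.1,0),(0,35,0),(0,35,20),(0,35,38)]:
    p,R=lamp(*map(D,a),sg); print(sg,a,p,ik(p,R))
E
```

```text
1 (-38.3, -5.1, 0) [0.4982 0.3713 0.2326] [-0.8341  0.4721  0.2554  1.3324 -0.118   1.3517 -2.8079]
1 (0, -5.1, 0) [0.5235 0.3628 0.2326] [-0.8341  0.5107  0.3226  1.2829 -0.1587  1.3726 -2.0783]
1 (0, 35, 0) [0.5243 0.2933 0.214 ] [-0.801   0.4489  0.385   1.432  -0.1703  1.2936 -1.9634]
1 (0, 35, 20) [0.5242 0.294  0.2141] [-0.736   0.3813  0.517   1.6042 -0.5722  1.174  -1.5988]
1 (0, 35, 38) [0.5242 0.2945 0.2144] [-0.608   0.3964  0.5581  1.7342 -0.9515  1.2109 -1.2243]
-1 (-38.3, -5.1, 0) [0.4982 0.3713 0.2326] [-0.8669  0.4755  0.3063  1.334  -0.1418  1.3534  0.3517]
-1 (0, -5.1, 0) [0.5235 0.3628 0.2326] [-0.7728  0.5042  0.2234  1.28   -0.1095  1.3692  1.0277]
-1 (0, 35, 0) [0.5243 0.2933 0.214 ] [-0.6701  0.436   0.1915  1.4262 -0.0838  1.2874  1.1095]
-1 (0, 35, 20) [0.5242 0.294  0.2141] [-0.5117  0.3564  0.2117  1.5954 -0.4518  1.1286  1.4474]
-1 (0, 35, 38) [0.5242 0.2945 0.2144] [-0.3801  0.3656  0.2544  1.7255 -0.8485  1.1308  1.8437]
```

Run:
```python
from h import *
D=np.radians
p,R=lamp(D(-38.3),D(-5.1),0,-1); p[:2]=[.4972,.3720]
move_l([.45,-.1,.36],max_speed=.3)
move_to(p+[0,0,.13],R); move_l(p,max_speed=.1); print(get_obs()["force"]); grasp(40)
o=get_obs(); print(o["opening"],o["grip_force"],o["force"],o["t"])
W=[(s,-5.1,0) for s in (-28,-18,-9,0)]+[(0,t,l) for t,l in((5,9),(15,18),(25,27),(35,35))]
for w in W:
    move_l(*lamp(*map(D,w),-1),max_speed=.04); o=get_obs(); print(w,o["force"],o["opening"])
    if np.linalg.norm(o["force"])>45: break
print(o["t"])
for n in("scene","top"): cv2.imwrite(f"pics/{n}7.png",get_image(n)[:,:,::-1])
```

```text
[ 0.3821 -0.0223 -0.2666]
0.09888336288674025 38.987141847610474 [-1.6784 -1.5126  1.4746] 59.975
(-28, -5.1, 0) [-3.4754 -1.9624  2.4698] 0.09905908562961616
(-18, -5.1, 0) [-4.0886 -1.454   2.5457] 0.10086983421294607
(-9, -5.1, 0) [-2.962  -1.4993  1.861 ] 0.10169965995344794
(0, -5.1, 0) [-4.3462 -2.3859  3.1097] 0.09852659058855406
(0, 5, 9) [-5.1315 -2.5986  2.575 ] 0.09914973384142525
(0, 15, 18) [-4.7793 -3.1922  4.5311] 0.09758101719571194
(0, 25, 27) [-5.9837 -3.8709  5.4653] 0.10102065204568869
(0, 35, 35) [-2.6162 -3.03    4.268 ] 0.09850113473316323
63.6833
```

The grip held on the 10 mm bar the whole way. I'll release, back out along the tool axis and check.

Run:
```python
from h import *
o=get_obs(); print(o["tool_pos"]); gripper_open(); Z=o["tool_rot"][:,2]
move_l(o["tool_pos"]-.08*Z,max_speed=.08); move_l(np.array([.45,0.05,.40]),max_speed=.25); move_to([.40,-.15,.35],down(0)[0])
print(get_obs()["t"])
for n in("scene","top"): cv2.imwrite(f"pics/{n}8.png",get_image(n)[:,:,::-1])
a=cv2.imread("pics/top8.png")[195:285,140:250];b=cv2.imread("pics/scene8.png")[120:280,380:540]
cv2.imwrite("pics/c9.png",np.hstack([cv2.resize(a,None,fx=3.6,fy=3.6,interpolation=2)[:324],cv2.resize(b,(324,324),interpolation=2)]))
```

```text
[0.5253 0.2939 0.2145]
68.1833
```

View pics/c9.png

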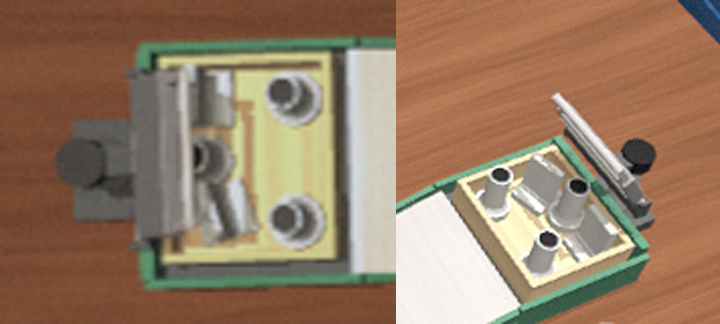

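The lamp now looks parallel to the end stop. In the top crop the bar runs from (185,67) to (192,237) and the rail from (140,45) to (148,287). Final numerical check of the bar and crate.

Run:
```python
from h import *
U=lambda c:uc(c,140,195,3.6); V=lambda c:uc(c,380,120,2.025)
t=cv2.imread("pics/top8.png");g=cv2.cvtColor(t,cv2.COLOR_BGR2GRAY).astype(float)
P=[]
for r in range(217,258):
    s=g[r,184:200]; i=s.argmax(); c=np.arange(max(i-1,0),min(i+2,16)); w=s[c]-s.min(); P.append((184+(c*w).sum()/w.sum(),r,s.max()))
P=np.array(P); ok=abs(P[:,0]-np.median(P[:,0]))<3; k=np.polyfit(P[ok,1],P[ok,0],1); print("bar rows",P[ok].shape,k)
X=np.array([onz("top",np.polyval(k,r),r,.216) for r in(217,257)]); d=X[1]-X[0]; print(X,"yaw dev from square",np.degrees(np.arctan2(d[1],d[0]))%180-180-.65)
mid=(217+257)/2
# scene line: bar through its two ends
e=[V((161,97)),V((243,203))]; m=camera_model("scene")
# intersect top ray of each bar point with the plane through scene eye and scene bar line
E0,a=ray("scene",*e[0]);_,b=ray("scene",*e[1]); n=np.cross(a,b)
for r in(222,237,252):
    o,dd=ray("top",np.polyval(k,r),r); print(o+dd*(n@(E0-o))/(n@dd))
print("expected",lamp(0,np.radians(35),0,1)[0])
# crate rim corners in top view (z=.075), rear edge
C=[onz("top",*U(c),.075) for c in [(333,50),(338,262)]]; 
for q in C: print("crate rear corner stand x",(q[1]-.1785)*1+(q[0]-.5256)*-.0113)
C=[onz("top",*U(c),.04) for c in [(348,50),(355,272)]];print("lip rear x",[c[1]-.1785-(c[0]-.5256)*.0113 for c in C])
```

```text
bar rows (38, 3) [  0.0438 180.6386]
[[0.5821 0.2985 0.216 ]
 [0.4661 0.2941 0.216 ]] yaw dev from square -178.50083606848048
[0.5687 0.3007 0.2036]
[0.5245 0.2979 0.2088]
[0.4807 0.2951 0.2139]
expected [0.5243 0.2933 0.214 ]
crate rear corner stand x 0.018560458012997813
crate rear corner stand x 0.01804088132413425
lip rear x [np.float64(0.010538688040893099), np.float64(0.00849121970773227)]
```

Run:
```python
import cv2,numpy as np
b=cv2.imread("pics/scene8.png")[160:235,450:515];a=cv2.imread("pics/top8.png")[208:268,160:212]
cv2.imwrite("pics/c10.png",np.hstack([cv2.resize(b,None,fx=7,fy=7,interpolation=2),np.pad(cv2.resize(a,None,fx=6,fy=6,interpolation=2),((0,165),(0,0),(0,0)))]))
```

```text
(no output)
```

View pics/c10.png

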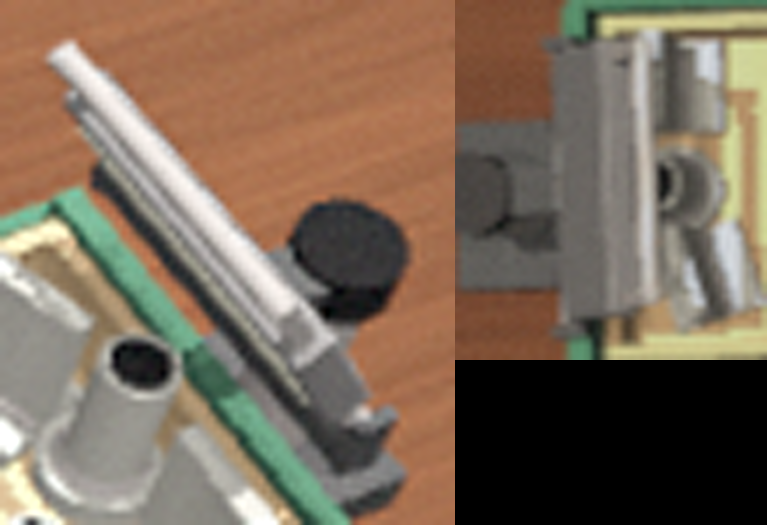

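The right picture shows the bar as a pale strip from (642,37) to (650,290). The left one shows it from (65,57) to (303,325). I'll triangulate those ends.

Run:
```python
from h import *
U=lambda c:uc(c,160,208,6); V=lambda c:uc(c,450,160,7)
A=tri(U((195,290)),V((65,57)));B=tri(U((187,37)),V((303,325))); print(A,B)
d=B[0]-A[0]; print(np.linalg.norm(d),"yaw dev",np.degrees(np.arctan2(d[1],d[0]))-.65)
E0,a=ray("scene",*V((65,57)));_,b=ray("scene",*V((303,325))); n=np.cross(a,b)
o,dd=ray("top",*U((191,163.5))); M=o+dd*(n@(E0-o))/(n@dd); print(M,"tilt",np.degrees(np.arctan2(.4035-.05-M[1],M[2]-.13)))
```

```text
(array([0.4687, 0.2926, 0.2175]), np.float64(0.001549802755626406)) (array([0.594 , 0.3001, 0.2113]), np.float64(0.0060582055434656055))
0.1256230126604577 yaw dev 2.8091569359524233
[0.5302 0.2947 0.2177] tilt 33.837166169816356
```

```bash
python3 -c "
from h import *
print(job_done())"
```

```text
the job is handed in; nothing more can be done
None
```

I handed the job in at about 68 s: all five test pieces are in the crate, the crate lies flat on the deck about 8 mm clear of the lip, and the lamp measured about 34° of tilt and within about 3° of square (the gripper was driven to 35° and square).

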